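Clamp a specimen holder on the microscope stage and hold the fork down

ROBOT

A 6-joint arm with a two-finger parallel gripper is mounted at the origin on the work surface. World frame = base frame: x ahead of the robot, y to its left, z up, the work surface at z = 0. Lengths are in m, angles in rad, forces in N, time in s.
With the tool pointing down it reaches from about 0.35 to 0.975 m from the base axis. Payload 4.9 kg.
Tool frame: the origin (TCP) lies between the finger pads, 19 mm behind the fingertips; this is the grasp point; z points along the fingers, y is the line along which they close (so a half turn about z gives the same grasp; the last joint's range is limited). The gripper opens to 85 mm and grips with 20 to 120 N. Pads are 22 mm wide; open, the fingers measure 114 mm over their backs; the gripper's body (76 mm by 85 mm) begins 54 mm behind the grasp point. The pads swing forward as they close: fully open they stand 13 mm farther back than shut.
Start: joints at [1.115, 0.053, 1.613, -0, 1.476, -0.119], TCP at [0.207, 0.59, 0.25] pointing down, gripper open.
Joint ranges: [-3.01, 3.01], [-1.01, 2.22], [0.06, 2.58], [-1.02, 4.17], [0.09, 2.62], [-3.14, 3.14]. Speed limits (rad/s): [2.57, 2.57, 3.14, 3.14, 3.14, 3.14].

INTERFACE

Orientations are given as a unit quaternion [w, x, y, z].
In Python, from plant import * gives the robot as it stands.
- The arm moves only by the tool jog_arm, never from a script. Its argument "moves" is a list that holds one entry, the list of rows, each a list of 7 numbers: the finger opening in cm, from 0 to 8.54, then the shift along the tool's x, y, z in cm, then the turn, a rotation vector about the tool's x, y, z in rad. A call has 1 to 20 rows; each row shifts and turns the commanded pose from where the row before left it, along the tool's axes as they then stand; what a row does not reach is not made up. A row lasts 1/12 s, in which the tool goes at most 41.7 mm and 7.16 degrees, less where a joint would pass 70% of its speed; a pose out of reach is approached as far as the arm can. A call is refused whole if a number of a shift passes 4.17 or a number of a turn 0.125, either way. A call with a gripper value outside its range is refused whole. The fingers move at their own pace and stop on an object; the grip force is fixed at half the most. Time passes only in rows, so rows that do not move let the fingers close. It gives the time, the measured TCP pose, the force, the opening and the grip force at its end, in the units of the state.
- state(): the state, without advancing time (a new reading comes with each control period).
- grab_frame(name): name is "scene" or "top" or "wrist"; returns a dict with "color" (480x640x3 uint8, blue, green, red), "depth" (480x640 float32, m along the optical axis (not along the pixel's ray), 0 where there is no reading), "fx", "fy", "cx", "cy" (pixels), "R" (3x3) and "t" (3): a world point X has camera coordinates R X + t. Camera axes: x right, y down, z forward; pixel columns grow to the right and rows downward; lengths in m; the calibration is good to about 2 mm. A picture is of the moment at which its call begins.
- job_done(): hands the job in; it is judged then, once.
Trained networks look in a picture, given as the dict that the camera call returned (one of the last four; its "shot" number tells which), for a name from the list of things; names that differ only in an ending like _2 or _b are one class to them, and where a whole thing is asked for, a point or a joint stands for the part that bears it (a point fixed in the world has none). Each returns a list of dicts, best first, with "p" (0 to 1); they miss things now and then, are a little off and sometimes report something else, mostly with a low value. They report only what shows in the picture. A call takes as long as a camera call. They do not tell look-alikes from the thing itself.
- recognise(name, picture): "rect" ([centre column, centre row, width, height] in pixels, round what is visible of it).
- regions_of(name, picture): "pixels" (480x640 bool, what is visible of it) and "rect" ([centre column, centre row, width, height] in pixels, round what is visible of it).
The state is a dict: "time": time; "joint_pos": joint angles; "joint_vel": joint speeds; "joint_efforts": joint torques, N m; "tool_pos": TCP position; "tool_rot": TCP orientation; "contact_force": force on the tool from outside, world axes, zero at the start; "ft_torque": the same for the moment, N m; "gripper_width": opening from 0.0 (shut) to 1.0 (fully open); "grasp_force": force on a finger pad.
Only numpy, scipy, OpenCV 4.12 (cv2) and the standard library are available. Lean on these libraries where they do the work, as an engineer would, in place of code of your own. Each camera call takes 0.05 s, during which the arm holds its last target. There are 200 camera calls.

TASK

Set the specimen holder with the round flange down into the round nest of the dark stage and let it go. Then pick up the flat retaining fork by its fin, straddle the holder's head with the prongs and tuck the prong tips about 20 mm under the hinged steel leaf at the stage's far end without lifting the leaf. Finish still holding the fork by its fin and pressing it flat onto the deck with a firm push (about 10 N); leave the other holders and labware where they are.

Things in the scene. Friction and masses are not known exactly. Their poses are not given: they have to be found in the camera images.
- station: The fixed stage: a dark steel deck 190 (x) x 120 (y) x 20 mm high. Origin at the centre of its underside, deck top at z = +20 mm. +x points from the near to the far end (away from the robot) and is the direction in which the fork is tucked; z up. At the far end a white hinge rail (x 78 to 95 mm, top at z = 36 mm, 112 mm wide) carries the steel leaf.
- nest (a point): Centre of the floor of the round nest in the deck, at station (-10, 0, +12) mm. The nest is a straight round hole, 51 mm in diameter with a 2 mm chamfer, 8 mm deep (mouth at the deck's top).
- lap (a point): Point on the deck's top straight below the middle of the leaf's free front edge, at station (+30, 0, +20) mm; axes as the station's. The leaf's front 6 mm (station x 30 to 36) is bent up about 35 degrees, so that the mouth is about 12 mm high; behind it (x 36 to 78) the leaf's flat underside is 8 mm above the deck.
- leaf (a joint): Hinge of the thin steel leaf lapping over the far part of the deck, rad: 0 = at rest, lying down; grows as its front edge lifts. Must not rise past 0.12 (6 mm at the edge). A light spring holds it down (about 1.5 N at the front edge starts to lift it). Leaf 100 mm wide (y), 3 mm thick, hinge line at station x = +82 mm, so its top at rest is 11 mm above the deck.
- fork: Loose aluminium fork (about 0.1 kg), lying flat: plate 5 mm thick, 68 mm wide, with a crossbar (x -20 to +30 mm) and two prongs (x +30 to +125 mm, each 14 mm wide, 40 mm gap between). An upright grip fin, 12 mm thick in x, 44 mm long in y, stands on the crossbar over the origin, up to z = 35 mm. Origin on the underside below the fin; +x towards the prong tips; z up.
- fork_tip (a point): Point midway between the two prong tips, at the underside: fork (125, 0, 0) mm. Axes as the fork's.
- round_holder: The specimen holder to be loaded: round flange 48 mm in diameter and 7 mm thick, with an upright cylindrical head 24 mm in diameter on it, 37 mm tall in all, aluminium, 70 g. Origin at the centre of its underside; z up. In the nest its underside rests on the nest's floor.
- square_holder: Another holder, with the same head but a square flange of 44 x 44 x 7 mm; does not fit the nest. Leave it. Origin at the centre of its underside.
- oblong_holder: Another holder, with the same head but an oblong flange of 60 (x) x 32 (y) x 7 mm; does not fit the nest. Leave it. Origin at the centre of its underside.
- bottle: Amber jar with white cap, 50 mm in diameter, 100 mm tall; leave it. Origin at the centre of its underside.
- beaker: Small glass beaker, 60 mm across, 75 mm tall; leave it. Origin at the centre of its underside.
- dish: Flat white dish, 90 mm across, 14 mm tall; leave it. Origin at the centre of its underside.
- spatula: Spatula with wooden handle, 160 mm long, lying on the bench; leave it.
- weight: Brass knob weight, 32 mm in diameter, 46 mm tall; leave it. Origin at the centre of its underside.
Not all that is in view belongs to the job. Leave any brown look-alike of the fork alone.

How it is judged:
By the outcome, as a careful person would: the job done as asked, in the order asked, and still so for the second after the job is handed in, while the arm keeps its last pose, push and grip.
It also fails if it takes over 48 s, if anything falls off the work surface, if the arm or the gripper's body presses on something with over 40 N, if the wrist force passes 120 N, or if a joint passes its speed limit or range.

## Working session

There is one attempt and no reset: what is moved stays moved. The work goes in short steps, Python scripts to look and compute and a tool call to move; the robot and the scene stay as the last step left them, time stands still between calls to the robot, and variables do not carry over. Pictures are saved under pics/ and viewed, at most 10 in all, crops included, and the job is handed in when it is done.

Besides the shell and the picture viewer there is one more tool, called after "Request:" by a JSON object that holds its "op" and its "data", one argument or row to a line. jog_arm: Moves the arm, as the interface text tells. Its arguments: {"type":"object","properties":{"moves":{"type":"array"}},"required":["moves"]}

```bash
mkdir -p pics; ls
cat > h.py <<'E'
from plant import *
import numpy as np, cv2
from scipy.spatial.transform import Rotation as Rn
def world(f,u,v,d):
    c=np.stack([(u-f["cx"])/f["fx"]*d,(v-f["cy"])/f["fy"]*d,d],-1)
    return (c-f["t"])@f["R"]
def ray_at(f,u,v,z):
    c=-f["R"].T@f["t"]; r=f["R"].T@np.array([(u-f["cx"])/f["fx"],(v-f["cy"])/f["fy"],1.])
    return c+r*(z-c[2])/r[2]
def cloud(f):
    v,u=np.mgrid[0:480,0:640]; return world(f,u,v,f["depth"])
E
python3 - <<'E'
from h import *
for n in("scene","top"):
    f=grab_frame(n); cv2.imwrite(f"pics/{n}0.png",f["color"]); print(n,(-f["R"].T@f["t"]).round(3), f["R"][2].round(2))
    P=cloud(f)
    for o in("station","fork","round_holder","square_holder","oblong_holder","bottle","beaker","dish","weight","spatula","leaf"):
        for r in regions_of(o,f)[:3]:
            m=r["pixels"]&(f["depth"]>0)
            q=P[m]; print(o,round(r["p"],2),np.round(r["rect"]), np.median(q,0).round(3) if len(q) else None, np.percentile(q,[2,98],axis=0).round(3).tolist() if len(q) else None)
s=state();print(s["tool_pos"],s["tool_rot"],s["time"])
E
```

```text
pics
scene [ 0.962 -0.541  0.787] [-0.47  0.55 -0.69]
station 0.9 [341. 284.  98.  78.] [ 0.582 -0.027  0.02 ] [[0.482, -0.084, 0.004], [0.67, 0.044, 0.037]]
fork 0.88 [401. 201.  56.  34.] [0.504 0.298 0.004] [[0.456, 0.271, -0.002], [0.597, 0.348, 0.035]]
fork 0.71 [315. 151.  50.  20.] [0.176 0.331 0.004] [[0.135, 0.28, -0.002], [0.249, 0.415, 0.034]]
fork 0.66 [322. 190.  47.  36.] [0.35  0.165 0.005] [[0.294, 0.133, -0.002], [0.377, 0.274, 0.035]]
round_holder 0.65 [209. 330.  24.  22.] [ 0.46  -0.286  0.008] [[0.436, -0.303, 0.003], [0.475, -0.261, 0.038]]
square_holder 0.58 [207. 387.  34.  38.] [ 0.546 -0.368  0.007] [[0.512, -0.387, -0.001], [0.563, -0.341, 0.039]]
square_holder 0.49 [229. 457.  60.  43.] [ 0.664 -0.426  0.009] [[0.63, -0.468, 0.002], [0.709, -0.391, 0.015]]
oblong_holder 0.83 [277. 349.  34.  29.] [ 0.594 -0.233  0.007] [[0.555, -0.246, -0.001], [0.616, -0.213, 0.039]]
oblong_holder 0.66 [401. 201.  57.  37.] [0.505 0.295 0.004] [[0.457, 0.271, -0.002], [0.596, 0.343, 0.035]]
oblong_holder 0.62 [340. 286. 102.  80.] [ 0.583 -0.027  0.02 ] [[0.481, -0.084, 0
[... 2055 characters left out ...]
  19.  27.] [ 0.795 -0.028  0.045] [[0.756, -0.052, 0.002], [0.81, -0.001, 0.078]]
dish 0.95 [473. 182.  28.  31.] [ 0.674 -0.433  0.009] [[0.634, -0.47, 0.001], [0.709, -0.395, 0.017]]
weight 0.54 [421. 154.  17.  12.] [ 0.753 -0.271  0.032] [[0.744, -0.287, 0.002], [0.767, -0.261, 0.048]]
spatula 0.78 [167. 204.  33.  52.] [0.643 0.51  0.005] [[0.559, 0.463, -0.002], [0.695, 0.553, 0.022]]
leaf 0.77 [343. 196.  37.  20.] [ 0.626 -0.023  0.032] [[0.6, -0.07, 0.026], [0.652, 0.025, 0.037]]
leaf 0.3 [338. 216.  46.  65.] [ 0.573 -0.016  0.021] [[0.48, -0.076, 0.009], [0.663, 0.046, 0.038]]
[0.2065236  0.58986005 0.24999151] [-8.23213972e-06  1.67608499e-01  9.85853635e-01 -2.32692803e-05] 1.2
```

View pics/scene0.png

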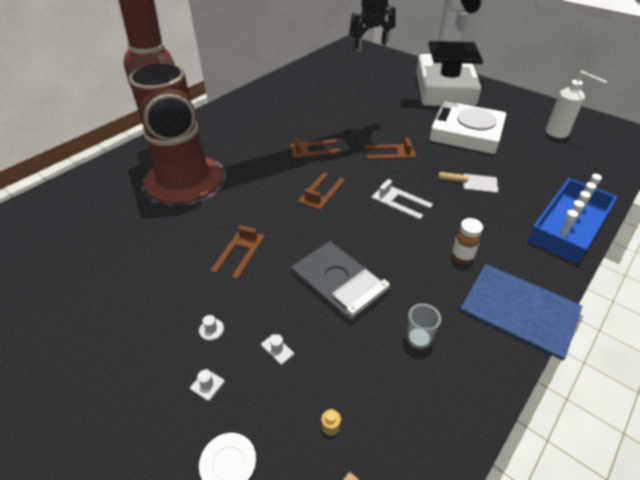

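View pics/top0.png

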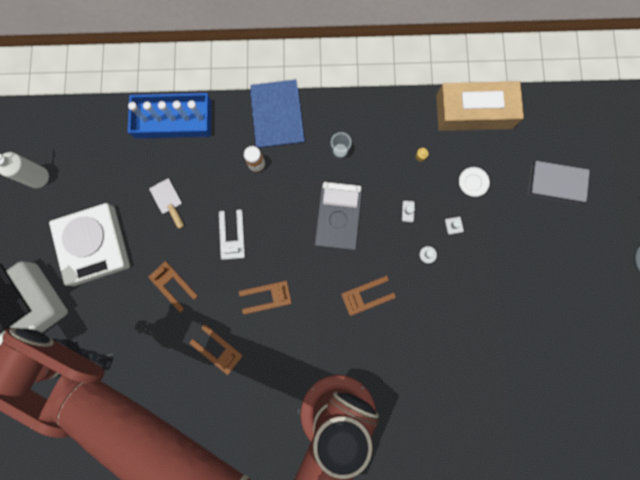

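The scene picture shows silver fork at (401,201), with brown look-alikes at (317,149), (391,150), (322,190), (238,250). Holders: round flange (209,328), square (206,385), oblong (277,348). I choose the silver fork and the round one at scene (209,328) / top (428,255); a close crop follows.

```bash
cat > m.py <<'E'
from h import *
def rect(Q): 
    (c,s,a)=cv2.minAreaRect((Q[:,:2]*1000).astype(np.float32)); return np.round(c,1),np.round(s,1),round(a,1)
def box(P,f,lo,hi): return P[((P>lo)&(P<hi)).all(-1)&(f["depth"]>0)]
if __name__=="__main__":
  cr=[]
  for n in("scene","top"):
    f=grab_frame(n); P=cloud(f)
    print(n)
    b=box(P,f,[.42,-.14,.012],[.72,.10,.06]); print(" station",rect(b),np.median(b,0).round(4))
    r=b[(b[:,2]>.0335)]; print(" rail",len(r),rect(r),r.mean(0).round(4))
    r=b[(b[:,2]<.0215)&(b[:,2]>.0185)]; print(" deck",rect(r),np.median(r,0).round(4))
    b=box(P,f,[.43,.25,.002],[.62,.37,.06]); print(" fork",rect(b),np.median(b,0).round(4))
    r=b[b[:,2]>.015];print(" fin",len(r),rect(r),r.mean(0).round(4),r[:,2].max(), rect(r[r[:,2]>.03]))
    b=box(P,f,[.41,-.32,.003],[.50,-.23,.06]); r=b[b[:,2]>.030]; print(" round",rect(b),np.median(b,0).round(4)," head",len(r),rect(r),np.median(r,0).round(4))
    if n=="scene": cr.append(cv2.resize(f["color"][290:420,150:320],None,fx=3,fy=3)); cr.append(cv2.resize(f["color"][170:300,280:450],None,fx=3,fy=3))
  cv2.imwrite("pics/crop1.png",np.hstack(cr)[:, :] if 0 else cv2.resize(np.hstack(cr),(800,306)))
E
python3 m.py
```

```text
scene
 station (array([572.5, -16.6]), array([123. , 193.1]), 82.5) [ 0.5851 -0.0257  0.0205]
 rail 390 (array([635.4, -25.3]), array([112.5,  65.9]), 82.3) [ 0.6524 -0.0285  0.0358]
 deck (array([573.3, -17.1]), array([121.7, 191.4]), 82.3) [ 0.5386 -0.0231  0.0198]
 fork (array([525.4, 308.9]), array([185. , 118.4]), 1.3) [0.5043 0.2979 0.0047]
 fin 107 (array([476.2, 304.8]), array([13.5, 47.4]), 4.3) [0.4776 0.3014 0.0287] 0.038259488525119824 (array([475.6, 304.8]), array([12.4, 47.4]), 4.3)
 round (array([ 459.6, -289.3]), array([61.2, 60.4]), 88.5) [ 0.4594 -0.2854  0.0081]  head 114 (array([ 453. , -281.2]), array([23.4, 23.9]), 35.4) [ 0.4539 -0.2825  0.0362]
top
 station (array([572.9, -15.8]), array([120.1, 191.3]), 82.3) [ 0.5751 -0.0163  0.0216]
 rail 293 (array([633.6, -24.1]), array([111.3,  65.8]), 81.8) [ 0.6426 -0.0261  0.0365]
 deck (array([572.6, -15.7]), array([119.9, 189.1]), 82.2) [ 0.5368 -0.0107  0.02  ]
 fork (array([525. , 310.6]), array([189.7, 116.8]), 0.5) [0.5105 0.3072 0.0048]
 fin 77 (array([475.1, 306.4]), array([13.3, 43.8]), 4.0) [0.4745 0.3052 0.0331] 0.03979265803561589 (array([475.7, 306.2]), array([12.8, 42.4]), 1.3)
 round (array([ 454.4, -274.6]), array([88.2, 87.5]), 89.1) [ 0.4507 -0.2762  0.0065]  head 56 (array([ 452. , -280.2]), array([21. , 22.5]), 71.8) [ 0.4513 -0.2796  0.0376]
```

View pics/crop1.png

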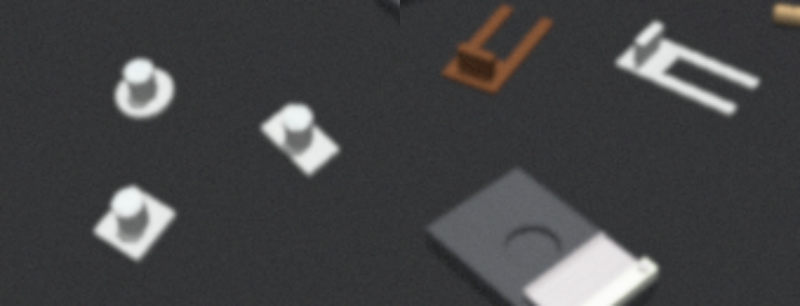

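Crop: the round flange at (143,90) is clearly a disc, square and oblong ones differ, and the silver fork is at (690,65). Planning the first travel: over the fork, then over the station.

```bash
cat > pl.py <<'E'
from h import *
def plan(start,wps,vmax=4.1,q=0.1):
    """start (x,y,z,yaw deg of tool y); wps: (x,y,z,yaw,opening cm[,cm per row]). Tool z down. Prints rows."""
    p=np.array(start[:3],float); a=np.radians(start[3]); out=[]
    for w in wps:
        T=np.array(w[:3]); A=np.radians(w[3]); v=w[5] if len(w)>5 else vmax
        n=max(1,int(np.ceil(np.linalg.norm(T-p)*100/v)),int(np.ceil(abs(A-a)/0.125)))
        for k in range(n,0,-1):
            d=(T-p)/k*100; ey=np.array([np.cos(a),np.sin(a),0]); ez=np.array([0,0,-1.]); ex=np.cross(ey,ez)
            s=np.round(np.array([d@ex,d@ey,d@ez])/q)*q
            t=round(-(A-a)/k,3)
            out.append([w[4],*[round(float(i),2)+0.0 for i in s],0,0,t])
            p=p+(s[0]*ex+s[1]*ey+s[2]*ez)/100; a-=t
    print(len(out),"rows; end",p.round(4),round(np.degrees(a),2))
    for r in out: print("["+",".join(f"{x:g}" for x in r)+"],",end="")
    print()
def yaw(s=None):
    q=(s or state())["tool_rot"]; M=Rn.from_quat([q[1],q[2],q[3],q[0]]).as_matrix(); return np.degrees(np.arctan2(M[1,1],M[0,1])),M
E
python3 - <<'E'
from pl import *
s=state(); y,M=yaw(s); f=grab_frame("wrist")
c=-f["R"].T@f["t"]; print("cam in tool",(M.T@(c-s["tool_pos"])).round(3),"axis in tool",(M.T@f["R"][2]).round(3),f["fx"])
plan((*s["tool_pos"],y),[(.44,.28,.25,-8,8.5)])
plan((.44,.28,.25,-8),[(.50,0,.25,-8,8.5)])
E
```

```text
cam in tool [ 0.078 -0.    -0.124] axis in tool [-0.305 -0.001  0.952] 345.8420413677635
11 rows; end [0.4395 0.2803 0.25  ] -8.02
[8.5,-2.9,-2,0,0,0,0.125],[8.5,-3.2,-1.6,0,0,0,0.125],[8.5,-3.3,-1.2,0,0,0,0.125],[8.5,-3.4,-0.7,0,0,0,0.125],[8.5,-3.5,-0.3,0,0,0,0.125],[8.5,-3.5,0.1,0,0,0,0.125],[8.5,-3.5,0.6,0,0,0,0.125],[8.5,-3.4,1,0,0,0,0.125],[8.5,-3.2,1.4,0,0,0,0.125],[8.5,-3,1.8,0,0,0,0.124],[8.5,-2.8,2.2,0,0,0,0.125],
7 rows; end [ 0.4996 -0.      0.25  ] -8.0
[8.5,-3.8,1.4,0,0,0,-0],[8.5,-3.8,1.4,0,0,0,-0],[8.5,-3.9,1.4,0,0,0,-0],[8.5,-3.8,1.4,0,0,0,-0],[8.5,-3.9,1.4,0,0,0,-0],[8.5,-3.8,1.4,0,0,0,-0],[8.5,-3.9,1.4,0,0,0,-0],
```

Request:
{"op": "jog_arm", "data": {
  "moves": [
    [[8.5, -2.9, -2, 0, 0, 0, 0.125], [8.5, -3.2, -1.6, 0, 0, 0, 0.125], [8.5, -3.3, -1.2, 0, 0, 0, 0.125], [8.5, -3.4, -0.7, 0, 0, 0, 0.125], [8.5, -3.5, -0.3, 0, 0, 0, 0.125], [8.5, -3.5, 0.1, 0, 0, 0, 0.125], [8.5, -3.5, 0.6, 0, 0, 0, 0.125], [8.5, -3.4, 1, 0, 0, 0, 0.125], [8.5, -3.2, 1.4, 0, 0, 0, 0.125], [8.5, -3, 1.8, 0, 0, 0, 0.124], [8.5, -2.8, 2.2, 0, 0, 0, 0.125], [8.5, 0, 0, 0, 0, 0, 0]]
  ]
}}

```text
time: 2.35
tool_pos: [0.4425, 0.2763, 0.2502]
tool_rot: [0.001, 0.758, 0.652, 0.0]
contact_force: [-0.1, -0.2, -0.5]
gripper_width: 0.994
grasp_force: 0.0
```

```bash
cat > w.py <<'E'
from m import *
from pl import *
import sys
def fork(P,f,off=0):
    b=box(P,f,[.43,.25,.002],[.63,.38,.06])
    fin=b[b[:,2]>.015]; top=b[b[:,2]>.032]
    print("fin",len(top),rect(fin),rect(top),top[:,2].mean().round(4))
    pl=b[b[:,2]<.010]; c,s,a=cv2.minAreaRect((pl[:,:2]*1000).astype(np.float32)); print("plate",np.round(c,1),np.round(s,1),a,pl[:,2].mean().round(4))
s=state(); print(s["time"],s["tool_pos"].round(4),yaw(s)[0].round(2),s["contact_force"].round(1))
E
python3 - <<'E'
from w import *
f=grab_frame("wrist"); P=cloud(f); fork(P,f); cv2.imwrite("pics/w1.png",f["color"])
for r in regions_of("fork",f)[:3]:
    q=P[r["pixels"]&(f["depth"]>0)]; print(round(r["p"],2),np.round(r["rect"]),np.median(q,0).round(3),rect(q))
E
```

```text
2.35 [0.4425 0.2763 0.2502] -8.58 [-0.1 -0.2 -0.5]
fin 561 (array([473.5, 306.6]), array([12. , 44.4]), 3.4) (array([473.5, 306.6]), array([12. , 44.2]), 3.5) 0.0347
plate [527.7 322.3] [186.6 104. ] 5.707206726074219 0.0047
0.85 [235. 274. 101. 127.] [0.345 0.187 0.005] (array([332.6, 205.9]), array([ 72.3, 149.5]), 11.3)
0.65 [ 66. 166. 119. 156.] [0.174 0.336 0.005] (array([178.9, 352.2]), array([155.9,  81.3]), 51.0)
0.62 [393. 161. 144.  92.] [0.499 0.31  0.005] (array([526.8, 309.2]), array([148.5,  69.9]), 3.6)
```

View pics/w1.png

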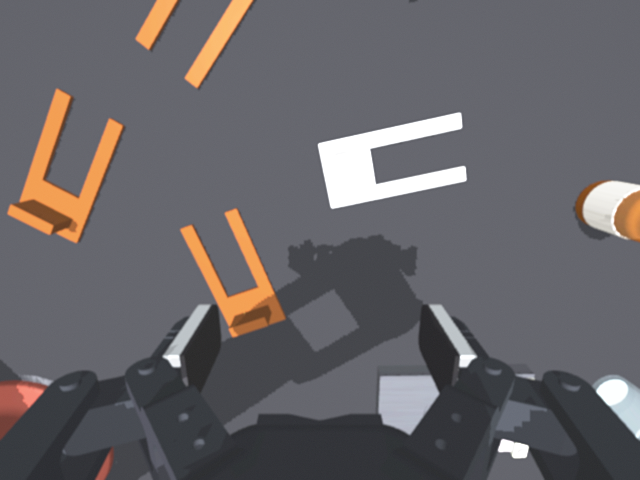

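Wrist view: silver fork at (393,161), brown look-alikes around it; fin at (0.474,0.306), yaw 3.5°. On to the station.

Run:
```python
from pl import *
plan((.4395,.2803,.25,-8.02),[(.55,-.07,.25,-7.8,8.5)])
plan((.55,-.07,.25,-7.8),[(.46,-.33,.25,-7.8,8.5)])
```

```text
9 rows; end [ 0.5501 -0.0703  0.25  ] -7.79
[8.5,-3.7,1.8,0,0,0,-0],[8.5,-3.7,1.8,0,0,0,-0],[8.5,-3.7,1.7,0,0,0,-0.001],[8.5,-3.7,1.8,0,0,0,-0],[8.5,-3.7,1.7,0,0,0,-0.001],[8.5,-3.7,1.7,0,0,0,-0],[8.5,-3.7,1.8,0,0,0,-0.001],[8.5,-3.6,1.7,0,0,0,-0],[8.5,-3.7,1.8,0,0,0,-0.001],
7 rows; end [ 0.4599 -0.3302  0.25  ] -7.8
[8.5,-3.9,-0.8,0,0,0,-0],[8.5,-3.8,-0.8,0,0,0,-0],[8.5,-3.9,-0.8,0,0,0,-0],[8.5,-3.8,-0.7,0,0,0,-0],[8.5,-3.9,-0.8,0,0,0,-0],[8.5,-3.8,-0.7,0,0,0,-0],[8.5,-3.9,-0.8,0,0,0,-0],
```

Request:
{"op": "jog_arm", "data": {
  "moves": [
    [[8.5, -3.7, 1.8, 0, 0, 0, 0], [8.5, -3.7, 1.8, 0, 0, 0, 0], [8.5, -3.7, 1.7, 0, 0, 0, 0], [8.5, -3.7, 1.8, 0, 0, 0, 0], [8.5, -3.7, 1.7, 0, 0, 0, 0], [8.5, -3.7, 1.7, 0, 0, 0, 0], [8.5, -3.7, 1.8, 0, 0, 0, 0], [8.5, -3.6, 1.7, 0, 0, 0, 0], [8.5, -3.7, 1.8, 0, 0, 0, 0], [8.5, 0, 0, 0, 0, 0, 0], [8.5, 0, 0, 0, 0, 0, 0]]
  ]
}}

```text
time: 3.37
tool_pos: [0.55, -0.0708, 0.2498]
tool_rot: [-0.0, 0.755, 0.656, 0.0]
contact_force: [-0.1, -0.5, -0.3]
gripper_width: 0.996
grasp_force: 0.0
```

```bash
cat > st.py <<'E'
from w import *
f=grab_frame("wrist"); P=cloud(f); 
b=box(P,f,[.44,-.12,.008],[.72,.09,.06]); d=b[(b[:,2]>.0175)&(b[:,2]<.0225)]; print("all",rect(b),"deck",rect(d),np.median(d,0).round(4))
r=b[b[:,2]>.0345]; print("rail",rect(r),np.median(r[:,2])); l=b[(b[:,2]>.028)&(b[:,2]<.033)]; print("leaf",rect(l),np.median(l[:,2]))
n=box(P,f,[.52,-.055,.009],[.605,.025,.0155]); print("nest floor",len(n),n.mean(0).round(4),cv2.minEnclosingCircle((n[:,:2]*1000).astype(np.float32)),rect(n))
cv2.imwrite("pics/st.png",f["color"])
# visual circle of the nest in the gray picture rectified on the deck plane
xs=np.arange(.46,.69,.0005); ys=np.arange(.07,-.10,-.0005); X,Y=np.meshgrid(xs,ys)
W=np.stack([X,Y,np.full_like(X,np.median(d[:,2]))],-1)@f["R"].T+f["t"]
u=W[...,0]/W[...,2]*f["fx"]+f["cx"]; v=W[...,1]/W[...,2]*f["fy"]+f["cy"]
im=cv2.remap(f["color"],u.astype(np.float32),v.astype(np.float32),cv2.INTER_LINEAR); g=cv2.medianBlur(cv2.cvtColor(im,cv2.COLOR_BGR2GRAY),5)
C=cv2.HoughCircles(g,cv2.HOUGH_GRADIENT,1.5,60,param1=40,param2=20,minRadius=46,maxRadius=60)
for c in (C[0][:3] if C is not None else []): print("circle",(xs[0]+c[0]*.0005).round(4),(ys[0]-c[1]*.0005).round(4),c[2]*.5); cv2.circle(im,(int(c[0]),int(c[1])),int(c[2]),(0,0,255),1)
cv2.imwrite("pics/rect.png",im)
E
python3 st.py
```

```text
3.3667 [ 0.55   -0.0708  0.2498] -8.06 [-0.1 -0.5 -0.3]
all (array([571.2, -15.7]), array([120.5, 190.2]), 82.4) deck (array([571.1, -15.7]), array([120.5, 189.9]), 82.4) [ 0.5353 -0.0012  0.0198]
rail (array([632.6, -23.9]), array([111.3,  65.3]), 82.3) 0.03576235177400107
leaf (array([624.7, -22.7]), array([110.2,  49.7]), 82.3) 0.030784912363865487
nest floor 2051 [ 0.5613 -0.0142  0.0118] ((561.26123046875, -14.636417388916016), 25.54762077331543) (array([561.3, -14.6]), array([50.7, 50.1]), 35.0)
circle 0.5601 -0.0129 25.625
```

View pics/rect.png

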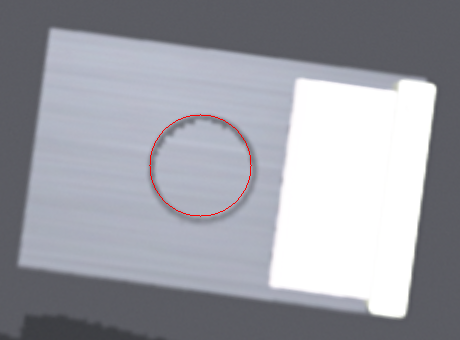

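Rectified view: station upright, nest circle at (200,165) slightly biased by chamfer; depth gives nest (0.5613,-0.0146), yaw -7.6°, consistent with station rectangle. Now over the holder.

Request:
{"op": "jog_arm", "data": {
  "moves": [
    [[8.5, -3.9, -0.8, 0, 0, 0, 0], [8.5, -3.8, -0.8, 0, 0, 0, 0], [8.5, -3.9, -0.8, 0, 0, 0, 0], [8.5, -3.8, -0.7, 0, 0, 0, 0], [8.5, -3.9, -0.8, 0, 0, 0, 0], [8.5, -3.8, -0.7, 0, 0, 0, 0], [8.5, -3.9, -0.8, 0, 0, 0, 0], [8.5, 0, 0, 0, 0, 0, 0], [8.5, 0, 0, 0, 0, 0, 0]]
  ]
}}

```text
time: 4.17
tool_pos: [0.4587, -0.3297, 0.25]
tool_rot: [-0.0, 0.755, 0.656, 0.0]
contact_force: [0.2, 0.7, 0.7]
gripper_width: 0.996
grasp_force: 0.0
```

Run:
```python
from w import *
f=grab_frame("wrist"); P=cloud(f); cv2.imwrite("pics/h.png",f["color"])
b=box(P,f,[.41,-.33,.0035],[.50,-.23,.06]); t=b[b[:,2]>.034]; fl=b[b[:,2]<.0095]
print("flange",rect(fl),fl[:,2].mean(),cv2.minEnclosingCircle((fl[:,:2]*1000).astype(np.float32)))
print("head",len(t),rect(t),t.mean(0).round(4),cv2.minEnclosingCircle((t[:,:2]*1000).astype(np.float32)))
for o in ("round_holder","square_holder","oblong_holder"):
    for r in regions_of(o,f)[:3]: q=P[r["pixels"]&(f["depth"]>0)]; print(o,round(r["p"],2),np.round(r["rect"]),np.median(q,0).round(3))
h=t.mean(0)
s=state(); y=yaw(s)[0]
plan((.46,-.33,.25,y),[(.452,-.280,.10,y,8.5),(.452,-.280,.033,y,8.5)])
```

```text
4.1667 [ 0.4587 -0.3297  0.25  ] -8.03 [0.2 0.7 0.7]
flange (array([ 451.1, -280.7]), array([46.9, 46.8]), 81.5) 0.006794514424594502 ((450.8453063964844, -280.2964782714844), 23.882986068725586)
head 482 (array([ 450.8, -280.6]), array([22.7, 23. ]), 81.8) [ 0.4511 -0.2802  0.0372] ((451.05072021484375, -280.2789001464844), 11.8623628616333)
round_holder 0.92 [307. 163.  50.  49.] [ 0.452 -0.279  0.007]
square_holder 0.85 [395. 225.  51.  48.] [ 0.535 -0.358  0.007]
oblong_holder 0.87 [433.  87.  63.  36.] [ 0.578 -0.228  0.007]
6 rows; end [ 0.4517 -0.2804  0.033 ] -7.83
[8.5,1.2,-0.4,3.8,0,0,-0],[8.5,1.2,-0.4,3.7,0,0,-0],[8.5,1.2,-0.3,3.7,0,0,-0],[8.5,1.2,-0.4,3.8,0,0,-0],[8.5,0,0,3.3,0,0,-0],[8.5,0,0,3.4,0,0,-0],
```

Request:
{"op": "jog_arm", "data": {
  "moves": [
    [[8.5, 1.2, -0.4, 3.8, 0, 0, 0], [8.5, 1.2, -0.4, 3.8, 0, 0, 0], [8.5, 1.2, -0.4, 3.7, 0, 0, 0], [8.5, 1.2, -0.25, 3.7, 0, 0, 0], [8.5, 0, 0, 3.5, 0, 0, 0], [8.5, 0, 0, 2.4, 0, 0, 0], [8.5, 0, 0, 1, 0, 0, 0], [5, 0, 0, 0, 0, 0, 0], [2, 0, 0, 0, 0, 0, 0], [1.5, 0, 0, 0, 0, 0, 0], [1.5, 0, 0, 0, 0, 0, 0], [1.5, 0, 0, 0, 0, 0, 0], [1.5, 0, 0, 0, 0, 0, 0], [1.5, 0, 0, 0, 0, 0, 0]]
  ]
}}

```text
time: 5.53
tool_pos: [0.4523, -0.2819, 0.0333]
tool_rot: [0.002, 0.755, 0.656, 0.0]
contact_force: [0.5, 1.0, 7.6]
gripper_width: 0.261
grasp_force: 59.2
```

Run:
```python
from pl import *
plan((.451,-.280,.031,-8.03),[(.451,-.280,.10,-8.03,1.5,3.5),(.5612,-.0145,.11,-7.6,1.5,3.8)])
```

```text
10 rows; end [ 0.5612 -0.0145  0.11  ] -7.57
[1.5,0,0,-3.4,0,0,-0],[1.5,0,0,-3.5,0,0,-0],[1.5,3.5,0.9,-0.1,0,0,-0.001],[1.5,3.5,0.9,-0.1,0,0,-0.001],[1.5,3.5,0.9,-0.1,0,0,-0.001],[1.5,3.5,0.9,-0.1,0,0,-0.001],[1.5,3.5,0.9,-0.1,0,0,-0.001],[1.5,3.4,0.9,-0.2,0,0,-0.001],[1.5,3.5,0.9,-0.1,0,0,-0.001],[1.5,3.4,1,-0.2,0,0,-0.001],
```

Request:
{"op": "jog_arm", "data": {
  "moves": [
    [[1.5, 0, 0, -2, 0, 0, 0], [1.5, 0, 0, -2.9, 0, 0, 0], [1.5, 0, 0, -2, 0, 0, 0], [1.5, 3.5, 0.9, -0.1, 0, 0, 0], [1.5, 3.5, 0.9, -0.1, 0, 0, -0.002], [1.5, 3.5, 0.9, -0.1, 0, 0, -0.002], [1.5, 3.5, 0.9, -0.1, 0, 0, -0.002], [1.5, 3.5, 0.9, -0.1, 0, 0, -0.001], [1.5, 3.4, 0.9, -0.2, 0, 0, 0], [1.5, 3.5, 0.9, -0.1, 0, 0, 0], [1.5, 2.4, 0.7, -0.2, 0, 0, 0], [1.5, 1, 0.3, 0, 0, 0, 0], [1.5, 0, 0, 0, 0, 0, 0], [1.5, 0, 0, 0, 0, 0, 0]]
  ]
}}

```text
time: 6.7
tool_pos: [0.5606, -0.0155, 0.1099]
tool_rot: [0.0, 0.752, 0.659, -0.0]
contact_force: [-0.6, -0.9, -1.7]
gripper_width: 0.256
grasp_force: 58.9
```

```bash
python3 - <<'E'
from w import *
f=grab_frame("wrist"); P=cloud(f); M=yaw(s)[1]; Q=(P-s["tool_pos"])@M
m=(np.abs(Q[...,0])<.04)&(np.abs(Q[...,1])<.04)&(Q[...,2]>.0)&(Q[...,2]<.045)&(f["depth"]>0)
q=Q[m]; fl=q[(q[:,2]>.018)]; print("tool-frame flange",len(fl),np.percentile(fl,[1,50,99],axis=0).round(4).tolist())
cv2.imwrite("pics/held.png",f["color"][200:480,150:490])
fs=grab_frame("scene"); cv2.imwrite("pics/held2.png",cv2.resize(fs["color"][200:340,260:440],None,fx=4,fy=4))
Ps=cloud(fs); Qs=(Ps-s["tool_pos"])@M
m=(np.abs(Qs[...,0])<.04)&(np.abs(Qs[...,1])<.04)&(Qs[...,2]>.018)&(Qs[...,2]<.045)&(fs["depth"]>0); fl=Qs[m]; print("scene",len(fl),np.percentile(fl,[1,50,99],axis=0).round(4).tolist())
E
python3 -c "
import cv2,numpy as np
a=cv2.imread('pics/held.png');b=cv2.imread('pics/held2.png');b=cv2.resize(b,(360,280));cv2.imwrite('pics/heldc.png',np.hstack([a,b]))"
```

```text
6.7 [ 0.5606 -0.0155  0.1099] -7.58 [-0.6 -0.9 -1.7]
tool-frame flange 3267 [[0.0006, -0.0224, 0.019], [0.0141, 0.0, 0.0265], [0.0249, 0.0226, 0.0319]]
scene 192 [[-0.0234, -0.0193, 0.0188], [-0.011, 0.0099, 0.0272], [0.0156, 0.0249, 0.0348]]
```

View pics/heldc.png

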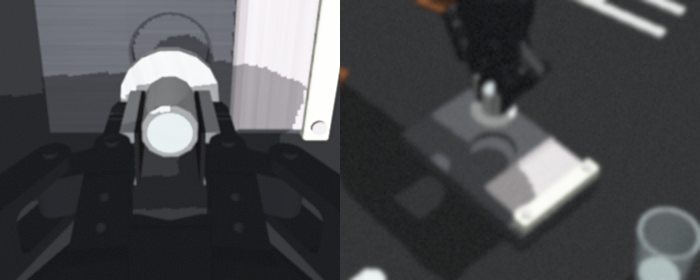

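Picture: holder is held upright, the flange just in front of the nest as seen by the camera; offset in tool x about +1 mm, which makes it land on the nest. Descend.

Request:
{"op": "jog_arm", "data": {
  "moves": [
    [[1.5, 0, 0.05, 2, 0, 0, 0], [1.5, 0, 0, 2.4, 0, 0, 0], [1.5, 0, 0, 0.6, 0, 0, 0], [1.5, 0, 0, 0.3, 0, 0, 0], [1.5, 0, 0, 0.3, 0, 0, 0], [1.5, 0, 0, 0.3, 0, 0, 0], [1.5, 0, 0, 0.3, 0, 0, 0], [1.5, 0, 0, 0, 0, 0, 0]]
  ]
}}

```text
time: 7.47
tool_pos: [0.5616, -0.0154, 0.0483]
tool_rot: [0.0, 0.753, 0.659, 0.0]
contact_force: [0.6, -0.8, -0.6]
gripper_width: 0.259
grasp_force: 58.9
```

Request:
{"op": "jog_arm", "data": {
  "moves": [
    [[1.5, 0, 0, 0.2, 0, 0, 0], [1.5, 0, 0, 0.1, 0, 0, 0], [1.5, 0, 0, 0.05, 0, 0, 0], [1.5, 0, 0, 0, 0, 0, 0]]
  ]
}}

```text
time: 7.8
tool_pos: [0.5617, -0.0152, 0.0454]
tool_rot: [0.0, 0.752, 0.659, 0.0]
contact_force: [-1.8, 0.3, 4.4]
gripper_width: 0.256
grasp_force: 59.6
```

Request:
{"op": "jog_arm", "data": {
  "moves": [
    [[3.4, 0, 0, 0, 0, 0, 0], [3.4, 0, 0, 0, 0, 0, 0], [3.4, 0, 0, 0, 0, 0, 0], [3.4, 0, 0, -1, 0, 0, 0], [3.4, 0, 0, -2, 0, 0, 0], [3.4, 0, 0, -3, 0, 0, 0], [5, -1, 0, -4, 0, 0, 0], [5, -3, 0, -2, 0, 0, 0], [5, 0, 0, 0, 0, 0, 0]]
  ]
}}

```text
time: 8.55
tool_pos: [0.5595, -0.0586, 0.1724]
tool_rot: [0.006, 0.753, 0.658, 0.003]
contact_force: [1.4, -0.0, 0.8]
gripper_width: 0.587
grasp_force: 0.0
```

```bash
sed -i 's/cv2.imwrite("pics\/st.png".*/cv2.imwrite("pics\/st.png",f["color"]); t=box(P,f,[.53,-.05,.043],[.60,.02,.06]); fl=box(P,f,[.53,-.05,.0175],[.60,.02,.0193]); print("head",len(t),rect(t),t.mean(0).round(4)); import sys; plan((*s["tool_pos"],yaw(s)[0]),[(.474,.306,.13,3.5,6),(.474,.306,.05,3.5,6)]); sys.exit()/' st.py; python3 st.py
```

```text
8.55 [ 0.5595 -0.0586  0.1724] -7.74 [ 1.4 -0.   0.8]
all (array([570.9, -15.9]), array([120.2, 190.9]), 82.4) deck (array([570.7, -15.9]), array([120.3, 190.5]), 82.3) [ 0.54   -0.0013  0.0198]
rail (array([607.8, -20.7]), array([111.3, 115.4]), 82.5) 0.036057391384586544
leaf (array([605.7, -14.1]), array([112.8, 103.2]), 75.3) 0.03080783497619568
nest floor 337 [ 0.5551 -0.0151  0.0124] ((561.2161254882812, -14.58023452758789), 25.57205581665039) (array([561.3, -14.6]), array([50.6, 50.4]), 2.7)
head 879 (array([562. , -13.8]), array([23. , 22.8]), 82.8) [ 0.5622 -0.0135  0.0491]
12 rows; end [0.4742 0.3063 0.0504] 3.49
[6,3.5,-1.3,0.4,0,0,-0.02],[6,3.5,-1.3,0.4,0,0,-0.02],[6,3.6,-1.2,0.4,0,0,-0.02],[6,3.6,-1.1,0.4,0,0,-0.019],[6,3.6,-1.1,0.4,0,0,-0.02],[6,3.6,-1,0.4,0,0,-0.019],[6,3.6,-0.9,0.5,0,0,-0.02],[6,3.6,-0.8,0.4,0,0,-0.019],[6,3.7,-0.8,0.5,0,0,-0.02],[6,3.7,-0.7,0.4,0,0,-0.019],[6,0,0,4,0,0,-0],[6,0,0,4,0,0,-0],
```

Holder seated (head top 49.1 mm). On to the fork.

Request:
{"op": "jog_arm", "data": {
  "moves": [
    [[6, 3.5, -1.3, 0.4, 0, 0, -0.02], [6, 3.5, -1.3, 0.4, 0, 0, -0.02], [6, 3.6, -1.2, 0.4, 0, 0, -0.02], [6, 3.6, -1.1, 0.4, 0, 0, -0.019], [6, 3.6, -1.1, 0.4, 0, 0, -0.02], [6, 3.6, -1, 0.4, 0, 0, -0.019], [6, 3.6, -0.9, 0.5, 0, 0, -0.02], [6, 3.6, -0.8, 0.4, 0, 0, -0.019], [6, 3.7, -0.8, 0.5, 0, 0, -0.02], [6, 2.7, -0.5, 0.4, 0, 0, -0.019], [6, 1, -0.2, 0, 0, 0, 0], [6, 0, 0, 0, 0, 0, 0], [6, 0, 0, 0, 0, 0, 0]]
  ]
}}

```text
time: 9.68
tool_pos: [0.4692, 0.3095, 0.1218]
tool_rot: [-0.0, 0.684, 0.729, -0.001]
contact_force: [-0.3, -0.8, 0.5]
gripper_width: 0.701
grasp_force: 0.0
```

Run:
```python
from w import *
f=grab_frame("wrist"); P=cloud(f); b=box(P,f,[.43,.25,.031],[.52,.36,.045]); print("fin",rect(b),b.mean(0).round(4))
b=box(P,f,[.43,.25,.002],[.63,.38,.009]);print(rect(b)); cv2.imwrite("pics/f.png",f["color"])
```

```text
9.6833 [0.4692 0.3095 0.1218] 3.66 [-0.3 -0.8  0.5]
fin (array([473.6, 306.8]), array([11.8, 44.2]), 3.5) [0.4734 0.3079 0.0348]
(array([519.2, 320.1]), array([164.7, 113.2]), 1.6)
```

Request:
{"op": "jog_arm", "data": {
  "moves": [
    [[6, -0.3, 0.4, 2.5, 0, 0, 0], [6, 0, 0, 3.5, 0, 0, 0], [6, 0, 0, 2.5, 0, 0, 0], [6, 0, 0, 1, 0, 0, 0], [3, 0, 0, 0, 0, 0, 0], [0.5, 0, 0, 0, 0, 0, 0], [0.5, 0, 0, 0, 0, 0, 0], [0.5, 0, 0, 0, 0, 0, 0], [0.5, 0, 0, 0, 0, 0, 0], [0.5, 0, 0, 0, 0, 0, 0]]
  ]
}}

```text
time: 10.57
tool_pos: [0.4758, 0.3078, 0.0301]
tool_rot: [0.001, 0.684, 0.729, 0.002]
contact_force: [2.0, -0.2, 6.5]
gripper_width: 0.128
grasp_force: 61.4
```

Run:
```python
from pl import *
plan((.475,.307,.028,3.66),[(.475,.307,.08,3.66,.5,2.5),(.4669,-.0018,.11,-7.6,.5,3.6)])
```

```text
12 rows; end [ 0.4666 -0.0014  0.11  ] -7.63
[0.5,0,0,-1.7,0,0,-0],[0.5,0,0,-1.8,0,0,-0],[0.5,0,0,-1.7,0,0,-0],[0.5,-3.4,-0.3,-0.3,0,0,0.022],[0.5,-3.4,-0.2,-0.3,0,0,0.022],[0.5,-3.4,-0.2,-0.3,0,0,0.022],[0.5,-3.4,-0.1,-0.3,0,0,0.022],[0.5,-3.5,0,-0.4,0,0,0.022],[0.5,-3.4,0.1,-0.3,0,0,0.022],[0.5,-3.5,0.1,-0.4,0,0,0.022],[0.5,-3.4,0.2,-0.3,0,0,0.021],[0.5,-3.4,0.3,-0.4,0,0,0.022],
```

Request:
{"op": "jog_arm", "data": {
  "moves": [
    [[0.5, 0, 0, -1, 0, 0, 0], [0.5, 0, 0, -2, 0, 0, 0], [0.5, 0, 0, -2.2, 0, 0, 0], [0.5, -2, -0.2, -0.3, 0, 0, 0.022], [0.5, -3.4, -0.2, -0.3, 0, 0, 0.022], [0.5, -3.4, -0.2, -0.3, 0, 0, 0.022], [0.5, -3.4, -0.2, -0.3, 0, 0, 0.022], [0.5, -3.5, 0, -0.4, 0, 0, 0.022], [0.5, -3.4, 0.1, -0.3, 0, 0, 0.022], [0.5, -3.5, 0.1, -0.4, 0, 0, 0.022], [0.5, -3.4, 0.2, -0.3, 0, 0, 0.021], [0.5, -3.4, 0.3, -0.4, 0, 0, 0.022], [0.5, -1.4, 0.1, 0, 0, 0, 0], [0.5, 0, 0, 0, 0, 0, 0], [0.5, 0, 0, 0, 0, 0, 0]]
  ]
}}

```text
time: 11.82
tool_pos: [0.4632, -0.0016, 0.1098]
tool_rot: [-0.0, 0.753, 0.658, 0.0]
contact_force: [0.0, -0.5, -1.3]
gripper_width: 0.125
grasp_force: 60.2
```

```bash
cat > fk.py <<'E'
from w import *
f=grab_frame("wrist"); P=cloud(f); M=yaw(s)[1]; Q=(P-s["tool_pos"])@M; D=f["depth"]>0
m=D&(np.abs(Q[...,0])<.045)&(Q[...,1]>.03)&(Q[...,1]<.15)&(Q[...,2]>.012)&(Q[...,2]<.045)
q=Q[m]; print("plate pts",len(q),np.percentile(q,[1,99],axis=0).round(4).tolist())
A=np.c_[q[:,:2],np.ones(len(q))]; k=np.linalg.lstsq(A,q[:,2],rcond=None)[0]; print("plane z=ax+by+c",k.round(4))
for lo,hi in((-.045,0),(0,.045)):
    for y0 in(.05,.07,.09,.11):
        z=q[(q[:,0]>lo)&(q[:,0]<hi)&(np.abs(q[:,1]-y0)<.008)]
        if len(z)>5: print(lo,y0,len(z),z[:,0].min().round(4),z[:,0].max().round(4),np.median(z[:,2]).round(4))
cv2.imwrite("pics/fk_%.2f.png"%s["time"],f["color"])
E
python3 fk.py; cp pics/fk_*.png pics/fkv.png
```

```text
11.8167 [ 0.4632 -0.0016  0.1098] -7.78 [ 0.  -0.5 -1.3]
plate pts 11072 [[-0.0341, 0.0308, 0.0241], [0.0334, 0.1244, 0.0302]]
plane z=ax+by+c [0.0001 0.0009 0.0257]
-0.045 0.05 334 -0.0261 -0.0197 0.0259
-0.045 0.07 831 -0.035 -0.0199 0.0254
-0.045 0.09 920 -0.0349 -0.0198 0.0255
-0.045 0.11 915 -0.0349 -0.0199 0.0255
0 0.05 1116 0.0193 0.0337 0.0254
0 0.07 1118 0.0193 0.0336 0.0255
0 0.09 1111 0.0191 0.0336 0.0256
0 0.11 1120 0.0193 0.0336 0.0255
```

View pics/fkv.png

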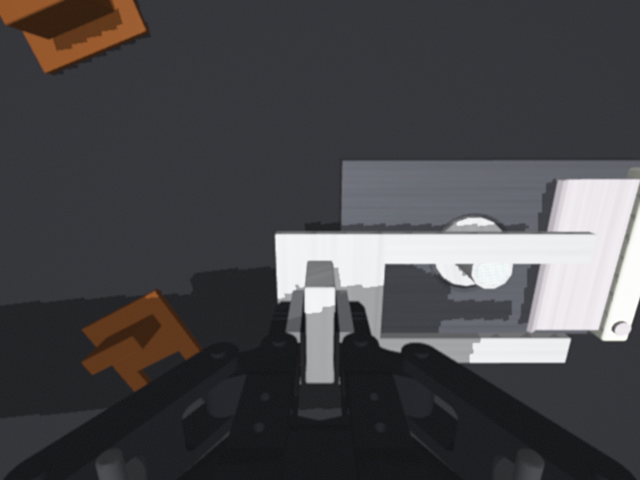

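Picture: fork held flat, prongs straddling the head (490,268) laterally, tips still short of the leaf (540–620 is parallax). Plane fit shows no tilt; tip at station x ≈ 16 mm. Lower onto the deck.

Request:
{"op": "jog_arm", "data": {
  "moves": [
    [[0.5, 0, 0, 1.5, 0, 0, 0], [0.5, 0, 0, 2.3, 0, 0, 0], [0.5, 0, 0, 1.2, 0, 0, 0], [0.5, 0, 0, 0.5, 0, 0, 0], [0.5, 0, 0, 0.2, 0, 0, 0], [0.5, 0, 0, 0.1, 0, 0, 0], [0.5, 0, 0, 0, 0, 0, 0], [0.5, 0, 0, 0, 0, 0, 0]]
  ]
}}

```text
time: 12.53
tool_pos: [0.4643, -0.0011, 0.0526]
tool_rot: [0.001, 0.753, 0.658, 0.001]
contact_force: [-0.7, 0.9, -0.5]
gripper_width: 0.127
grasp_force: 60.2
```

Request:
{"op": "jog_arm", "data": {
  "moves": [
    [[0.5, 0, 0, 0.1, 0, 0, 0], [0.5, 0, 0, 0.05, 0, 0, 0], [0.5, 0, 0, 0, 0, 0, 0]]
  ]
}}

```text
time: 12.78
tool_pos: [0.4636, -0.0014, 0.0503]
tool_rot: [0.0, 0.753, 0.658, 0.0]
contact_force: [0.5, -0.4, -0.8]
gripper_width: 0.123
grasp_force: 60.2
```

```bash
python3 fk.py
python3 - <<'E'
from w import *
d=s["tool_pos"][:2]-[.571,-.0157]; a=np.radians(-7.6); print("station xy of fork origin",d@[np.cos(a),np.sin(a)],d@[-np.sin(a),np.cos(a)])
f=grab_frame("wrist");P=cloud(f)
q=P[(f["depth"]>0)]; S=(q-[.571,-.0157,0])@np.array([[np.cos(a),-np.sin(a),0],[np.sin(a),np.cos(a),0],[0,0,1]])
l=S[(S[:,0]>.02)&(S[:,0]<.076)&(np.abs(S[:,1])<.055)&(S[:,2]>.027)]
print("leaf front x",np.percentile(l[:,0],[0.5,2]),"z by x",[(x,np.median(l[np.abs(l[:,0]-x)<.003,2]).round(4)) for x in(.032,.04,.05,.06,.07)])
p=S[(S[:,0]<.029)&(S[:,0]>-.03)&(np.abs(np.abs(S[:,1])-.027)<.005)]; print("prong top z",np.median(p[:,2]))
b=S[(S[:,2]>.044)&(S[:,2]<.055)&(np.abs(S[:,0]+.01)<.02)&(np.abs(S[:,1])<.02)]; print("head",rect(b),b[:,2].mean())
E
```

```text
12.7833 [ 0.4636 -0.0014  0.0503] -7.68 [ 0.5 -0.4 -0.8]
plate pts 37256 [[-0.0434, 0.0318, 0.0155], [0.0444, 0.1489, 0.0332]]
plane z=ax+by+c [ 0.0185 -0.0155  0.0294]
-0.045 0.05 1512 -0.0261 -0.0 0.0303
-0.045 0.07 1986 -0.0413 -0.0 0.03
-0.045 0.09 2371 -0.045 -0.0 0.0299
-0.045 0.11 875 -0.045 -0.0194 0.0259
0 0.05 3059 0.0 0.045 0.03
0 0.07 2975 0.0 0.045 0.0301
0 0.09 3650 0.0 0.045 0.0268
0 0.11 2598 0.0029 0.045 0.03
12.8333 [ 0.4636 -0.0014  0.0502] -7.69 [-0.  -0.2 -0.9]
station xy of fork origin -0.10835818220942273 1.7529570855109112e-05
leaf front x [0.02868555 0.02911668] z by x [(0.032, np.float64(0.0334)), (0.04, np.float64(0.0307)), (0.05, np.float64(0.0306)), (0.06, np.float64(nan)), (0.07, np.float64(nan))]
prong top z 0.024749697673867012
head (array([-9.2,  0.8]), array([23. , 24.8]), 59.7) 0.048672527032307185
  return _methods._mean(a, axis=axis, dtype=dtype,
  ret = ret.dtype.type(ret / rcount)
```

Fork is just at deck height, centred. Slide in, 33 mm, checking half way.

Request:
{"op": "jog_arm", "data": {
  "moves": [
    [[0.5, 0, 0.3, 0, 0, 0, 0], [0.5, 0, 0.4, 0, 0, 0, 0], [0.5, 0, 0.4, 0, 0, 0, 0], [0.5, 0, 0.4, 0, 0, 0, 0], [0.5, 0, 0.4, 0, 0, 0, 0], [0.5, 0, 0, 0, 0, 0, 0]]
  ]
}}

```text
time: 13.38
tool_pos: [0.4833, -0.004, 0.0502]
tool_rot: [0.0, 0.753, 0.658, 0.0]
contact_force: [0.5, 0.5, -1.5]
gripper_width: 0.126
grasp_force: 60.2
```

Request:
{"op": "jog_arm", "data": {
  "moves": [
    [[0.5, 0, 0.4, 0, 0, 0, 0], [0.5, 0, 0.4, 0, 0, 0, 0], [0.5, 0, 0.3, 0, 0, 0, 0], [0.5, 0, 0.2, 0, 0, 0, 0], [0.5, 0, 0, 0, 0, 0, 0], [0.5, 0, 0, 0, 0, 0, 0]]
  ]
}}

```text
time: 13.88
tool_pos: [0.4957, -0.0056, 0.0501]
tool_rot: [0.0, 0.753, 0.658, 0.0]
contact_force: [0.5, 0.3, -0.5]
gripper_width: 0.128
grasp_force: 60.4
```

```bash
cat > chk.py <<'E'
from w import *
a=np.radians(-7.6); d=s["tool_pos"][:2]-[.571,-.0157]; print("fork origin",d@[np.cos(a),np.sin(a)],d@[-np.sin(a),np.cos(a)])
for n in("wrist","scene"):
    f=grab_frame(n);P=cloud(f); cv2.imwrite("pics/%s_%.2f.png"%(n,s["time"]),f["color"])
    q=P[(f["depth"]>0)]; S=(q-[.571,-.0157,0])@np.array([[np.cos(a),-np.sin(a),0],[np.sin(a),np.cos(a),0],[0,0,1]])
    l=S[(S[:,0]>.02)&(S[:,0]<.076)&(np.abs(S[:,1])<.047)&(S[:,2]>.027)]
    print(n,"leaf front",np.percentile(l[:,0],[0.5,2]).round(4),[(x,np.median(l[np.abs(l[:,0]-x)<.003,2]).round(4)) for x in(.032,.04,.05)])
    p=S[(S[:,0]<.027)&(S[:,0]>-.08)&(np.abs(np.abs(S[:,1])-.027)<.004)&(S[:,2]<.03)]; print("prong top z",[np.median(p[np.abs(p[:,0]-x)<.008,2]).round(4) for x in (-.02,0,.02)])
    b=S[(S[:,2]>.044)&(S[:,2]<.055)&(np.abs(S[:,0]+.01)<.02)&(np.abs(S[:,1])<.02)]; print("head",len(b),rect(b) if len(b) else 0)
E
python3 chk.py
```

```text
13.8833 [ 0.4957 -0.0056  0.0501] -7.69 [ 0.5  0.3 -0.5]
fork origin -0.07597471118807184 2.8457894338949417e-05
wrist leaf front [0.0293 0.0297] [(0.032, np.float64(0.0334)), (0.04, np.float64(0.0308)), (0.05, np.float64(0.0307))]
prong top z [np.float64(0.0248), np.float64(0.0248), np.float64(0.0248)]
head 2564 (array([-8.9,  1. ]), array([24.1, 23.4]), 1.5)
scene leaf front [0.031  0.0326] [(0.032, np.float64(0.0329)), (0.04, np.float64(0.0309)), (0.05, np.float64(0.0308))]
prong top z [np.float64(0.0248), np.float64(0.0246), np.float64(0.0246)]
head 82 (array([-6.7, -0.6]), array([22.2, 22.9]), 87.8)
```

Request:
{"op": "jog_arm", "data": {
  "moves": [
    [[0.5, 0, 0.07, 0, 0, 0, 0], [0.5, 0, 0, 0.1, 0, 0, 0], [0.5, 0, 0, 0.1, 0, 0, 0], [0.5, 0, 0, 0, 0, 0, 0], [0.5, 0, 0, 0, 0, 0, 0]]
  ]
}}

```text
time: 14.4
tool_pos: [0.4957, -0.0056, 0.0501]
tool_rot: [-0.001, 0.753, 0.658, -0.001]
contact_force: [-8.3, 0.6, 16.2]
gripper_width: 0.128
grasp_force: 62.8
```

Request:
{"op": "jog_arm", "data": {
  "moves": [
    [[0.5, 0, 0, -0.2, 0, 0, 0], [0.5, 0, 0, 0, 0, 0, 0], [0.5, 0, 0, 0, 0, 0, 0]]
  ]
}}

```text
time: 14.65
tool_pos: [0.4959, -0.0057, 0.0501]
tool_rot: [0.0, 0.753, 0.658, 0.0]
contact_force: [0.1, 0.2, 3.4]
gripper_width: 0.126
grasp_force: 60.8
```

Request:
{"op": "jog_arm", "data": {
  "moves": [
    [[0.5, 0, 0.06, -0.04, 0, 0, 0], [0.5, 0, 0, 0, 0, 0, 0], [0.5, 0, 0, 0.08, 0, 0, 0], [0.5, 0, 0, 0.04, 0, 0, 0], [0.5, 0, 0, 0, 0, 0, 0], [0.5, 0, 0, 0, 0, 0, 0]]
  ]
}}

```text
time: 15.15
tool_pos: [0.4963, -0.0057, 0.0501]
tool_rot: [-0.001, 0.753, 0.658, -0.001]
contact_force: [-6.3, 0.2, 8.5]
gripper_width: 0.123
grasp_force: 61.8
```

Request:
{"op": "jog_arm", "data": {
  "moves": [
    [[0.5, 0, -0.05, 0.03, 0, 0, 0], [0.5, 0, 0, 0, 0, 0, 0], [0.5, 0, 0, 0, 0, 0, 0], [0.5, 0, 0, 0, 0, 0, 0]]
  ]
}}

```text
time: 15.48
tool_pos: [0.4963, -0.0057, 0.0501]
tool_rot: [-0.0, 0.753, 0.658, -0.0]
contact_force: [-5.0, -0.3, 9.2]
gripper_width: 0.128
grasp_force: 61.8
```

```bash
python3 chk.py; ls -t pics | head -2; cp $(ls -t pics/wrist_* | head -1) pics/final.png
```

```text
15.4833 [ 0.4963 -0.0057  0.0501] -7.67 [-5.  -0.3  9.2]
fork origin -0.07537214972196424 -9.832419453401657e-06
wrist leaf front [0.0293 0.0297] [(0.032, np.float64(0.0334)), (0.04, np.float64(0.0308)), (0.05, np.float64(0.0308))]
prong top z [np.float64(0.0248), np.float64(0.0249), np.float64(0.0248)]
head 2553 (array([-9.3,  0.8]), array([23.1, 24.1]), 31.1)
scene leaf front [0.0315 0.0327] [(0.032, np.float64(0.0334)), (0.04, np.float64(0.0307)), (0.05, np.float64(0.0305))]
prong top z [np.float64(0.0251), np.float64(0.0247), np.float64(0.0246)]
head 80 (array([-6.6, -0.4]), array([22.7, 23.1]), 87.7)
scene_15.48.png
wrist_15.48.png
```

View pics/final.png

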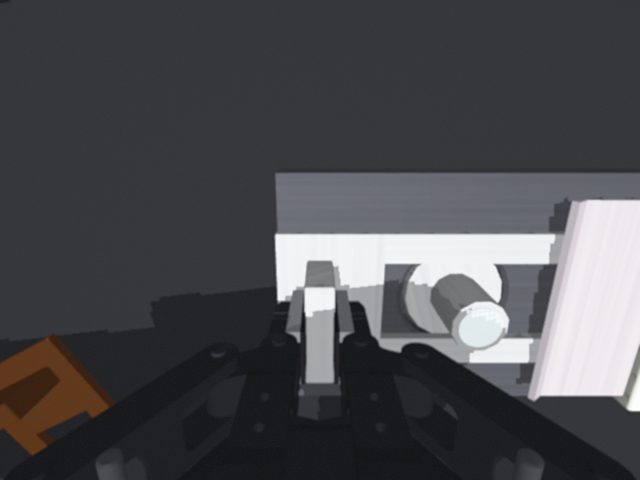

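The final view shows the prongs straddling the head (480,320), tips under the leaf (left edge ~555), leaf at rest and fork flat. Add a touch of push.

Request:
{"op": "jog_arm", "data": {
  "moves": [
    [[0.5, 0, 0, 0.02, 0, 0, 0], [0.5, 0, 0, 0, 0, 0, 0], [0.5, 0, 0, 0, 0, 0, 0], [0.5, 0, 0, 0, 0, 0, 0]]
  ]
}}

```text
time: 15.92
tool_pos: [0.4963, -0.0057, 0.0501]
tool_rot: [-0.0, 0.753, 0.658, -0.0]
contact_force: [-5.6, -0.1, 11.3]
gripper_width: 0.129
grasp_force: 62.1
```

```bash
python3 -c "
from plant import *
print(job_done())"
```

```text
the job is handed in; nothing more can be done
None
```

Job handed in at about 16 s, with no verdict returned: the round holder is seated in the nest, the fork prongs straddle its head with tips about 20 mm under the leaf (measured at rest), and the arm still grips the fork's fin, pressing about 11 N down plus about 6 N residual forward push.

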